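# Seat the round bar in the drill jig and hold it down

### The arm

A 6-joint arm with a two-finger parallel gripper is mounted at the origin on a cart in front of the work surface, level with it; the furniture and walls round the work are solid. World frame = base frame: x ahead of the robot, y to its left, z up, the work surface at z = 0. Lengths are in mm, angles in degrees, forces in N, time in s.
With the tool pointing down it reaches from about 300 to 850 mm from the base axis. Payload 4.2 kg.
Tool frame: the origin (TCP) lies midway between the tips of the shut fingers; the grasp point (between the pads) lies 19 mm behind it; z points along the fingers, y is the line along which they close (so a half turn about z gives the same grasp; the last joint's range is limited). The gripper opens to 91 mm and grips with 3 to 60 N. Pads are 32 mm wide; open, the fingers measure 118 mm over their backs; the gripper's body (76 mm by 178 mm) begins 60 mm behind the grasp point.
Start: joints at [-70.474, 18.312, 89.639, -0, 72.044, -1.146], TCP at [202.992, -537.994, 213.976] pointing down, gripper open.
Joint ranges: [-177.97, 177.97], [-48.28, 115.42], [12.27, 149.76], [-77.06, 257.06], [2.81, 150.46], [-146.56, 146.56]. Speed limits (degrees/s): [147.25, 147.25, 180, 180, 180, 180].

### API

Orientations are given as [roll, pitch, yaw] about the fixed x, y, z axes, in that order (R = Rz(yaw) Ry(pitch) Rx(roll)).
In Python, from bench import manip gives the robot as it stands.
- The arm moves only by the tool drive_tool, never from a script. Its argument "motion" is a list of rows, each a list of 7 numbers: the shift along the tool's x, y, z in units of 25 mm (1.0 is 25 mm), then the turn, a rotation vector about the tool's x, y, z in units of 5 degrees (1.0 is 5 degrees), then the opening, from 0 (shut) to 1 (fully open). A call has 1 to 10 rows; each row shifts and turns the commanded pose from where the row before left it, along the tool's axes as they then stand; what a row does not reach is not made up. A row lasts 1/12 s, in which the tool goes at most 41.7 mm and 7.16 degrees, less where a joint would pass 70% of its speed; a pose out of reach is approached as far as the arm can. A call is refused whole if a number of a shift passes 1 or a number of a turn 1, either way. A call with a gripper value outside its range is refused whole. The fingers move at their own pace and stop on an object; "squeeze" is the grip in N (left out, the last holds). Time passes only in rows, so rows that do not move let the fingers close. It gives the time, the measured TCP pose, the force, the opening and the grip force at its end, in the units of the state.
- manip.read_state(): the state, without advancing time (a new reading comes with each control period).
- manip.read_camera(name): name is "scene" or "top" or "wrist"; returns (picture, depth): 400x640x3 uint8, blue, green, red; 400x640 float32, mm along the optical axis (not along the pixel's ray), 0 where there is no reading.
- manip.camera_info(name): a dict with "vfov" (degrees; the focal length in pixels is half the picture's height over the tangent of half this angle, whatever the lens; pixels are square), "cx", "cy" (the principal point, pixels), "pose" (4x4, takes a point from camera to world coordinates). Camera axes: x right, y down, z forward; pixel columns grow to the right and rows downward; lengths in mm; the calibration is good to about 2 mm. A picture is of the moment at which its call begins: read the wrist's pose just before it. camera_info takes no time and is no camera call; for the wrist camera it gives the pose at the moment of the call.
- manip.job_done(): hands the job in; it is judged then, once.
Trained networks look in the newest picture that a camera, given by its name, has taken for a name from the list of things; names that differ only in an ending like _2 or _b are one class to them, and where a whole thing is asked for, a point or a joint stands for the part that bears it (a point fixed in the world has none). Each returns a list of dicts, best first, with "conf" (0 to 1); they miss things now and then, are a little off and sometimes report something else, mostly with a low value. They report only what shows in the picture. A call takes as long as a camera call.
- manip.search_frame(label, camera): "position" ([x, y, z] in mm, in world coordinates, good to about 4 mm: the middle of the surface that is visible of it).
- manip.place_of(label, camera): "position" ([x, y, z] in mm, in world coordinates, good to about 4 mm: a listed point, or the origin of a listed thing).
The state is a dict: "t": time; "joint_pos": joint angles; "qd": joint speeds; "tau": joint torques, N m; "position": TCP position; "orientation": TCP orientation; "wrist_force": force on the tool from outside, world axes, zero at the start; "torque": the same for the moment, N m; "gripper_width": finger opening in mm; "gripper_force": force on a finger pad.
Only numpy, scipy, OpenCV 4.12 (cv2) and the standard library are available. Lean on these libraries where they do the work, as an engineer would, in place of code of your own. Each camera call takes 0.05 s, during which the arm holds its last target. There are 200 camera calls.

### The job

Load the aluminium round bar from its grey rest into the drill jig: lay it in the two V-blocks and slide it lengthwise under the bush plate until its end is home against the end stop. Finish while holding it there, pressed down firmly into the Vs (about 10 N) so that it bears on both sloping sides and lies along them; do not let go at the end. Leave the knurled nut, the setting block and the roll of tape alone.

Things in the scene. Friction and masses are not known exactly. Their poses are not given: they have to be found in the camera images.
- rod: plain aluminium round bar, 24 mm diameter, 170 mm long, about 0.21 kg, both ends alike. Origin at its middle on its axis; x runs along the bar. At the start it lies level in the rest, its axis 32 mm above the worktop, roughly parallel to the jig (within 35 degrees). A tightly gripped bar can bear unevenly on the two V sides; easing the grip once lets it settle.
- rest: fixed grey plastic rest with two notched blocks, 14 mm thick, 27 mm tall and 36 mm wide, their middles 53 mm either side of its origin, joined by a strip 6 mm tall and 30 mm wide. Origin under its middle on the worktop, x along the bar. The 92 mm between the blocks are free for the fingers.
- jig: drill jig, fixed and rigid: aluminium base plate 200 x 70 x 10 mm with two steel V-blocks 110 mm apart, a dark plate bridging one of them, and an end stop. Origin on the worktop under the plate's middle; x runs along the Vs towards the end stop (to the robot's left), y across (towards the robot), z up. Between the V-blocks the fingers have room down to the base plate.
- open_v (a point): bottom of the V, at the middle of the open V-block's length, 22 mm above the worktop and 81 mm from the jig's middle (jig x -92 to -70 mm). Both blocks are 50 mm wide with tops 38 mm above the worktop; both Vs are 90 degrees, 32 mm wide at the top.
- bush_plate (a point): middle of the underside of the dark bush plate (32 mm along the Vs x 69 x 10 mm) over the second V-block: plate at jig x 48 to 80 mm, V-block at 40 to 85 mm. Underside 59 mm above the worktop, 8 mm above a seated bar; top 69 mm, bush and screw heads 72 mm. Its posts leave 51 mm free width.
- end_stop (a point): point on the end stop's face at the height of the seated bar's axis (39 mm above the worktop), jig x 85 mm. Steel block 12 mm thick, 44 mm wide, top 56 mm above the worktop.
- seat (a point): where the bar's middle is when the bar is seated in both Vs with its end on the stop: 39 mm above the worktop over the jig's origin, axes as the jig's. To lay the bar in from above, ahead of the bush plate, its middle must be more than 37 mm back (x < -37 mm) from here; at -43 mm it has 6 mm to spare.
- front_flanks: the sloping V sides nearer the robot (jig's y positive) of both blocks, fixed; origin at the jig's origin
- rear_flanks: the sloping V sides farther from the robot (jig's y negative) of both blocks, fixed; origin at the jig's origin
- knurled_nut: loose bystander, bright knurled nut, 34 mm diameter, 25 mm tall, origin under its middle; to the left of the rest, leave it
- setting_block: loose bystander, steel setting block 20 x 35 x 26 mm, origin under its middle; farther to the left, leave it
- black_tape: loose bystander, small roll of black tape, 53 mm diameter, 19 mm tall, origin under its middle; behind on the right, leave it

How it is judged (in metres and radians):
At the end, for the whole second after the job is handed in: The robot still holds the bar (finger contact over 3 N), at rest, its middle within 3 mm lengthwise, 2 mm sideways and 2 mm in height of the seat, its axis within 0.025 rad of the Vs, pressing on the jig with over 6 N and on the front and rear V sides with over 2.5 N each (x of rod in the frame of seat between -0.003 and 0.003 m and y of rod in the frame of seat between -0.002 and 0.002 m and z of rod in the frame of seat between -0.002 and 0.002 m and angle between the x axis of rod and the x axis of jig, either way round below 0.025 rad and contact force between rod and front_flanks above 2.5 N and contact force between rod and rear_flanks above 2.5 N and contact force between rod and jig above 6 N and contact force between the fingers and rod above 3 N and linear speed of rod below 0.01 m/s); the arm keeps its last pose, push and grip.
It fails at once if the knurled nut is moved more than 15 mm (distance of knurled_nut from where it was at the start of the episode above 0.015 m).
It fails at once if the setting block is moved more than 15 mm (distance of setting_block from where it was at the start of the episode above 0.015 m).
It fails at once if the black tape is moved more than 15 mm (distance of black_tape from where it was at the start of the episode above 0.015 m).
It also fails if it takes over 56 s, if anything falls off the work surface, if the arm or the gripper's body presses on something with over 40 N, if the wrist force passes 120 N, or if a joint passes its speed limit or range.

## Working session

There is one attempt and no reset: what is moved stays moved. The work goes in short steps, Python scripts to look and compute and a tool call to move; the robot and the scene stay as the last step left them, time stands still between calls to the robot, and variables do not carry over. Pictures are saved under pics/ and viewed, at most 10 in all, crops included, and the job is handed in when it is done.

Besides the shell and the picture viewer there is one more tool, called after "Emit:" by a JSON object that holds its "op" and its "data". drive_tool: Moves the arm, as the interface text tells. Its arguments: {"type":"object","properties":{"motion":{"type":"array"},"squeeze":{"type":"number"}},"required":["motion"]}

```bash
mkdir -p pics; ls; cat > h.py <<'E'
from bench import manip
import cv2, numpy as np
def cloud(cam):
    im,d=manip.read_camera(cam); i=manip.camera_info(cam)
    f=200/np.tan(np.radians(i["vfov"]/2)); v,u=np.mgrid[0:400,0:640]
    c=np.stack([(u-i["cx"])/f*d,(v-i["cy"])/f*d,d],-1); P=np.array(i["pose"])
    w=c@P[:3,:3].T+P[:3,3]; w[d==0]=np.nan
    return im,d,w
E
python3 - <<'E'
from h import *
s=manip.read_state(); print(s)
for c in ("top","scene"):
    im,d,w=cloud(c); cv2.imwrite(f"pics/{c}0.png",im); np.save(f"pics/{c}0.npy",w)
    for l in ["rod","rest","jig","open_v","bush_plate","end_stop","seat","knurled_nut","setting_block","black_tape"]:
        r=manip.place_of(l,c); print(c,l,[(np.round(x["position"],0).tolist(),round(x["conf"],2)) for x in r[:2]])
E
```

```text
pics
{'t': 0.0, 'joint_pos': array([-7.04725994e+01,  1.83519032e+01,  8.97070794e+01,  1.02019317e-04,
        7.20422403e+01, -1.14555622e+00]), 'qd': array([-0.02744965,  0.03853873,  0.17801507, -0.02092094,  0.05917736,
        0.01048364]), 'tau': array([-3.08599061e-03, -4.12460876e+01, -2.31976461e+01,  7.25237187e-02,
        4.57431015e-02, -1.36434001e-04]), 'position': array([ 202.83078723, -537.50082111,  213.11307946]), 'orientation': array([-1.79898799e+02, -2.12066116e-03,  2.06729234e+01]), 'wrist_force': array([-0.14395036, -0.45249012, -0.32771137]), 'torque': array([-0.01296587,  0.02886486,  0.01881552]), 'gripper_force': 0.0, 'gripper_width': 90.96882385485713}
top rod [([443.0, -7.0, 30.0], 0.93)]
top rest [([443.0, -11.0, 1.0], 0.44)]
top jig [([576.0, 16.0, 2.0], 0.65)]
top open_v [([595.0, -64.0, 18.0], 0.72)]
top bush_plate [([564.0, 77.0, 59.0], 0.76)]
top end_stop [([557.0, 102.0, 41.0], 0.86)]
top seat [([560.0, 101.0, 43.0], 0.23)]
top knurled_nut [([432.0, 182.0, 0.0], 0.53)]
top setting_block [([404.0, 273.0, -1.0], 0.62)]
top black_tape [([671.0, -162.0, -2.0], 0.7), ([596.0, -63.0, 18.0], 0.43)]
scene rod []
scene rest [([441.0, -9.0, 2.0], 0.9)]
scene jig [([577.0, 19.0, 1.0], 0.9)]
scene open_v [([598.0, -62.0, 24.0], 0.73), ([563.0, 77.0, 63.0], 0.39)]
scene bush_plate [([559.0, 78.0, 61.0], 0.8), ([573.0, 19.0, 3.0], 0.74)]
scene end_stop [([561.0, 96.0, 42.0], 0.86)]
scene seat [([574.0, 17.0, -1.0], 0.2)]
scene knurled_nut [([427.0, 178.0, -3.0], 0.74)]
scene setting_block [([400.0, 272.0, 3.0], 0.61), ([439.0, -10.0, 29.0], 0.23)]
scene black_tape [([671.0, -165.0, 1.0], 0.6)]
```

```bash
python3 - <<'E'
from h import *
w=np.load("pics/top0.npy"); im=cv2.imread("pics/top0.png")
def sel(c,r,z0,z1):
    m=(np.hypot(w[...,0]-c[0],w[...,1]-c[1])<r)&(w[...,2]>z0)&(w[...,2]<z1); return m
def line(m,n):
    p=w[m]; c=p.mean(0); u,s,v=np.linalg.svd(p[:,:2]-c[:2],full_matrices=False); a=v[0]; a=a*np.sign(a[1])
    t=(p[:,:2]-c[:2])@a; q=(p[:,:2]-c[:2])@[a[1],-a[0]]
    lo,hi=np.percentile(t,[.5,99.5]); print(n,len(p),c.round(1),"yaw",np.degrees(np.arctan2(a[1],a[0])).round(2),"ext",lo.round(1),hi.round(1),np.percentile(q,[1,99]).round(1),"mid",(c[:2]+a*(lo+hi)/2).round(1), "zp",np.percentile(p[:,2],[5,50,95]).round(1))
line(sel((443,-8),110,36,60),"rod")
line(sel((576,17),130,4,15)  ,"base")
r=cv2.minAreaRect(w[sel((576,17),130,5,80)][:,:2].astype(np.float32)); print("jigrect",r)
r=cv2.minAreaRect(w[sel((576,17),130,5,14)][:,:2].astype(np.float32)); print("baserect",r)
r=cv2.minAreaRect(w[sel((564,77),50,63,80)][:,:2].astype(np.float32)); print("bush",r)
m=sel((576,17),130,32,40); n,l,st,ce=cv2.connectedComponentsWithStats(m.astype(np.uint8))
for k in range(1,n):
    if st[k,4]>30: print(st[k],cv2.minAreaRect(w[l==k][:,:2].astype(np.float32)),w[l==k][:,2].mean())
m=sel((560,97),40,50,60);print("stop",cv2.minAreaRect(w[m][:,:2].astype(np.float32)))
E
```

```text
rod 762 [441.5  -5.7  42.5] yaw 74.51 ext -83.6 84.6 [-10.7  11.2] mid [441.6  -5.3] zp [37.3 42.8 46.5]
base 2038 [577.5   5.5   9.6] yaw 101.28 ext -100.3 130.4 [-105.2  112.8] mid [574.5  20.2] zp [ 4.3 10.3 13.6]
jigrect ((569.3130493164062, 16.749649047851562), (248.77000427246094, 243.7204132080078), 51.60116195678711)
baserect ((574.8098754882812, 13.667221069335938), (249.01333618164062, 231.04759216308594), 54.11244583129883)
bush ((562.8856201171875, 79.52046203613281), (69.82794952392578, 31.85460090637207), 12.64138126373291)
[376 167  11   9  64] ((609.87060546875, -58.492530822753906), (18.125629425048828, 21.92485237121582), 14.597729682922363) 36.54592501086122
[379 182  11   8  53] ((577.7119750976562, -65.66349029541016), (16.128286361694336, 21.46223258972168), 12.337559700012207) 36.523967381011204
stop ((549.0427856445312, 101.03160095214844), (61.50432586669922, 23.501726150512695), 30.538414001464844)
```

View pics/top0.png

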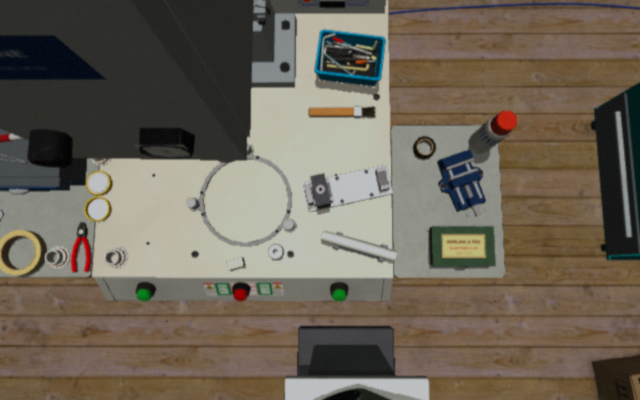

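The top view shows the bar at (358,246), the bush plate at (319,190), the open V at (383,180), the nut at (275,252) and the tape at (425,147). The fits give a jig yaw of about 102.3°, a jig origin of about (576.5, 17), and the rod at (441.6, -5.3) with yaw 74.5°. I'll check that the path is clear.

```bash
python3 - <<'E'
from h import *
w=np.load("pics/top0.npy")
a=np.array([203,-537]);b=np.array([441,-5]);u=(b-a)/583
q=w[...,:2]-a; t=q@u; n=abs(q@[u[1],-u[0]])
for k in range(0,600,60):
    m=(t>k)&(t<k+60)&(n<130); print(k, np.nanmax(w[m][:,2]) if m.any() else None)
i=manip.camera_info("wrist"); s=manip.read_state(); P=np.array(i["pose"]);print(i["vfov"],P.round(2))
E
```

```text
0 223.0378852080811
60 -784.8741598712411
120 -782.7127236003294
180 -784.8439207682525
240 41.89482044248871
300 42.88749891101338
360 43.107835131704746
420 43.30306936421107
480 48.236456728604026
540 49.49072555559667
59.08152883508433 [[ 3.5000e-01 -8.9000e-01 -2.8000e-01  2.8167e+02]
 [-9.4000e-01 -3.4000e-01 -1.0000e-01 -5.0778e+02]
 [-0.0000e+00  3.0000e-01 -9.6000e-01  3.8546e+02]
 [ 0.0000e+00  0.0000e+00  0.0000e+00  1.0000e+00]]
```

Emit:
{"op": "drive_tool", "data": {"motion": [[0,0,-1,0,0,0,1],[0,0,-1,0,0,0,1]]}}

```text
t: 1.27
position: [202.6, -537.0, 263.0]
orientation: [-179.8, -0.0, 20.7]
wrist_force: [1.1, -0.3, 0.3]
gripper_width: 90.9
gripper_force: 0.0
```

Emit:
{"op": "drive_tool", "data": {"motion": [[1,-1,0,0,0,0,1],[1,-1,0,0,0,0,1],[1,-1,0,0,0,0,1],[1,-1,0,0,0,0,1],[1,-1,0,0,0,0,1],[1,-1,0,0,0,0,1],[1,-1,0,0,0,0,1],[1,-1,0,0,0,0,1],[1,-1,0,0,0,0,1],[1,-1,0,0,0,0,1]]}}

```text
t: 2.1
position: [348.9, -214.2, 264.2]
orientation: [180.0, -0.0, 20.6]
wrist_force: [0.3, -0.4, -0.1]
gripper_width: 91.1
gripper_force: 0.0
```

Emit:
{"op": "drive_tool", "data": {"motion": [[1,-1,0,0,0,0,1],[1,-1,0,0,0,0,1],[1,-1,0,0,0,0,1],[1,-1,0,0,0,0,1],[1,-1,0,0,0,0,1],[1,-1,0,0,0,0,1],[0.4,-0.4,0,0,0,0,1],[0,0,0,0,0,-1,1],[0,0,0,0,0,-1,1],[0,0,0,0,0,-1,1]]}}

```text
t: 2.93
position: [442.0, -9.1, 263.9]
orientation: [180.0, 0.0, 36.0]
wrist_force: [0.1, 0.2, -0.9]
gripper_width: 91.1
gripper_force: 0.0
```

Emit:
{"op": "drive_tool", "data": {"motion": [[0,0,0,0,0,-1,1],[0,0,0,0,0,-1,1],[0,0,0,0,0,-1,1],[0,0,0,0,0,-1,1],[0,0,0,0,0,-1,1],[0,0,0,0,0,-1,1],[0,0,0,0,0,-1,1],[0,0,0,0,0,-0.8,1],[0,0,0,0,0,0,1],[0,0,0,0,0,0,1]]}}

```text
t: 3.77
position: [441.8, -9.6, 264.0]
orientation: [180.0, 0.0, 74.6]
wrist_force: [-0.3, -0.3, 0.2]
gripper_width: 91.2
gripper_force: 0.0
```

```bash
cat >> h.py <<'E'
def rodfit(w,c,zlo,r=90,wid=20):
    """axis mid + yaw from points above zlo near c"""
    m=(np.hypot(w[...,0]-c[0],w[...,1]-c[1])<r)&(w[...,2]>zlo)&(w[...,2]<zlo+30)
    p=w[m]; rect=cv2.minAreaRect(p[:,:2].astype(np.float32))
    q=p[:,:2]-p[:,:2].mean(0); a=np.linalg.svd(q,full_matrices=False)[2][0]; a=a*np.sign(a[1])
    return len(p),p.mean(0).round(1),np.degrees(np.arctan2(a[1],a[0])).round(2),rect,np.percentile(p[:,2],[5,50,95,99]).round(1)
E
python3 - <<'E'
from h import *
s=manip.read_state();print(s["position"],s["orientation"],s["joint_pos"])
im,d,w=cloud("wrist");cv2.imwrite("pics/w1.png",im);np.save("pics/w1.npy",w)
for z in (36,40):print(rodfit(w,(441.6,-5.3),z))
for l in ["rod","rest","jig","open_v","bush_plate","seat"]:
    print(l,[(np.round(x["position"],1).tolist(),round(x["conf"],2)) for x in manip.place_of(l,"wrist")[:2]])
E
```

```text
[441.82395897  -9.64684479 264.00444788] [1.79990759e+02 1.92178314e-03 7.45651861e+01] [-2.73897181e+00  4.35595879e+00  1.00420830e+02 -4.03951781e-03
  7.52146185e+01  1.26968725e+01]
(2885, array([442.2,   0.9,  42.3]), np.float64(74.43), ((440.48370361328125, -4.5194549560546875), (169.9387969970703, 22.672229766845703), 74.3195571899414), array([38.1, 43. , 45.1, 45.8]))
(2386, array([442.2,   1.4,  43.1]), np.float64(74.33), ((440.45159912109375, -4.52435302734375), (169.92727661132812, 20.124691009521484), 74.25468444824219), array([40.4, 43.4, 45.2, 45.9]))
rod [([443.7, -8.1, 31.3], 0.76)]
rest []
jig [([577.7, 16.1, 1.5], 0.78)]
open_v [([595.8, -61.4, 22.8], 0.64)]
bush_plate [([557.9, 78.6, 56.8], 0.73)]
seat [([579.1, 20.5, 39.8], 0.71), ([447.1, -5.4, 32.0], 0.5)]
```

View pics/w1.png

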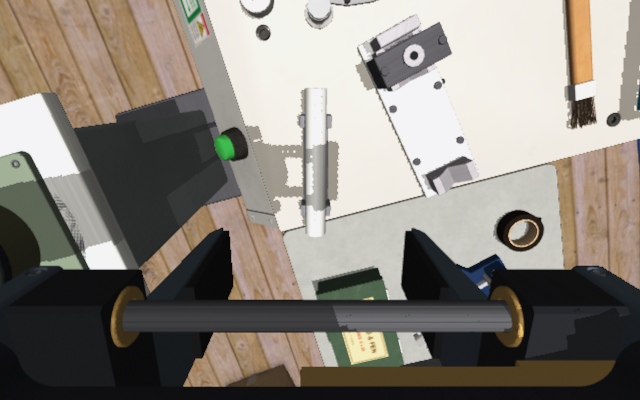

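The wrist view shows the bar at (315,165), lying in the rest notches at (302,120) and (330,207). The whole jig is in view too, with the bush at (414,55) and the open V at (452,178). Next I'll fit the jig from this cloud.

```bash
cat >> h.py <<'E'
def jigfit(w):
    def sel(c,r,z0,z1): return (np.hypot(w[...,0]-c[0],w[...,1]-c[1])<r)&(w[...,2]>z0)&(w[...,2]<z1)
    R=lambda m: cv2.minAreaRect(w[m][:,:2].astype(np.float32))
    print("bush",R(sel((562.9,79.5),45,65,76)), np.median(w[sel((562.9,79.5),45,65,76)][:,2]))
    m=sel((593.8,-62),32,33,42); n,l,st,ce=cv2.connectedComponentsWithStats(m.astype(np.uint8))
    for k in range(1,n):
        if st[k,4]>40: print("vtop",R(l==k),w[l==k].mean(0))
    # base plate top between the blocks
    c=np.array([576.5,17.1]);a=np.radians(102.3);ux=np.array([np.cos(a),np.sin(a)]);uy=np.array([-ux[1],ux[0]])
    q=w[...,:2]-c;x=q@ux;y=q@uy
    m=(abs(x+15)<40)&(abs(y)<50)&(w[...,2]>6)&(w[...,2]<14)
    X=[];L=[];H=[]
    for k in range(-55,25,4):
        mm=m&(abs(x-k)<2)
        if mm.sum()>10: X.append(k);L.append(y[mm].min());H.append(y[mm].max())
    print("edges lo",np.round(np.polyfit(X,L,1),4),"hi",np.round(np.polyfit(X,H,1),4),np.median(w[m][:,2]))
E
python3 - <<'E'
from h import *
jigfit(np.load("pics/w1.npy"))
E
```

```text
bush ((561.4366455078125, 80.20372772216797), (69.31285095214844, 31.99610137939453), 12.520357131958008) 70.08467048826967
vtop ((609.1683959960938, -57.34484100341797), (16.52676773071289, 21.833173751831055), 12.806344985961914) [609.27587205 -56.66185351  37.35965973]
vtop ((575.4124145507812, -65.09051513671875), (14.825483322143555, 22.66888999938965), 13.570780754089355) [574.51867153 -64.20196756  37.57883687]
edges lo [-4.1000e-03 -3.3593e+01] hi [3.00000e-03 3.60291e+01] 10.878720375300986
```

Emit:
{"op": "drive_tool", "data": {"motion": [[0.18,-0.1,1,0,0,0,1],[0,0,1,0,0,0,1],[0,0,1,0,0,0,1],[0,0,1,0,0,0,1],[0,0,1,0,0,0,1],[0,0,1,0,0,0,1],[0,0,1,0,0,0,1],[0,0,1,0,0,0,1],[0,0,0.6,0,0,0,1],[0,0,0.6,0,0,0,1]]}}

```text
t: 4.95
position: [440.3, -4.7, 32.7]
orientation: [-179.9, 0.0, 74.7]
wrist_force: [0.3, 0.2, 0.2]
gripper_width: 91.3
gripper_force: 0.0
```

Emit:
{"op": "drive_tool", "data": {"motion": [[0,0,0.4,0,0,0,1],[0,0,0.35,0,0,0,0.6],[0,0,0,0,0,0,0.1],[0,0,0,0,0,0,0],[0,0,0,0,0,0,0],[0,0,0,0,0,0,0],[0,0,0,0,0,0,0],[0,0,0,0,0,0,0],[0,0,0,0,0,0,0],[0,0,0,0,0,0,0]], "squeeze": 35}}

```text
t: 5.78
position: [440.7, -4.7, 15.4]
orientation: [180.0, -0.0, 74.7]
wrist_force: [-0.2, -0.3, -0.5]
gripper_width: 34.1
gripper_force: 0.0
```

Emit:
{"op": "drive_tool", "data": {"motion": [[0,0,0.09,0,0,0,0],[0,0,0,0,0,0,0],[0,0,0,0,0,0,0],[0,0,0,0,0,0,0],[0,0,0,0,0,0,0],[0,0,0,0,0,0,0]]}}

```text
t: 6.28
position: [441.2, -4.7, 13.0]
orientation: [179.9, -0.0, 74.7]
wrist_force: [2.6, -0.7, -2.6]
gripper_width: 23.2
gripper_force: 35.0
```

Emit:
{"op": "drive_tool", "data": {"motion": [[0,0,-0.5,0,0,0,0],[0,0,-1,0,0,0,0],[0,0,-1,0,0,0,0],[0,0,-1,0,0,0,0],[0,0,-0.5,0,0,-0.54,0],[0,0,0,0,0,-1,0],[0,0,0,0,0,-1,0],[0,0,0,0,0,-1,0],[0,0,0,0,0,-1,0],[0,0,0,0,0,-1,0]]}}

```text
t: 7.12
position: [439.0, -4.5, 112.3]
orientation: [-179.8, -0.1, 102.6]
wrist_force: [0.8, 0.9, -2.1]
gripper_width: 23.3
gripper_force: 35.0
```

Emit:
{"op": "drive_tool", "data": {"motion": [[0,0,0,0,0,0,0],[-0.35,0.9,0,0,0,0,0],[-0.35,0.9,0,0,0,0,0],[-0.35,0.9,0,0,0,0,0],[-0.35,0.9,0,0,0,0,0],[-0.35,0.9,0,0,0,0,0],[-0.35,0.9,0,0,0,0,0],[0,0,0,0,0,0,0],[0,0,0,0,0,0,0],[0,0,0,0,0,0,0]]}}

```text
t: 7.95
position: [582.1, -26.8, 112.0]
orientation: [-179.8, -0.1, 102.3]
wrist_force: [0.0, -0.1, -2.6]
gripper_width: 23.4
gripper_force: 35.0
```

```bash
python3 - <<'E'
from h import *
s=manip.read_state();print(s["t"],s["position"],s["orientation"],s["gripper_width"],s["wrist_force"],s["torque"])
p=s["position"]
for c in ("wrist","top","scene"):
    im,d,w=cloud(c);cv2.imwrite(f"pics/{c}2.png",im);np.save(f"pics/{c}2.npy",w)
w=np.load("pics/wrist2.npy")
try: jigfit(w)
except Exception as e: print(e)
# rod: points within band
m=(w[...,2]>p[2]+10)&(w[...,2]<p[2]+35)&(np.hypot(w[...,0]-p[0],w[...,1]-p[1])<110)
print(m.sum(), w[m].mean(0), cv2.minAreaRect(w[m][:,:2].astype(np.float32)))
E
```

```text
7.95 [582.10215171 -26.83806061 112.0179159 ] [-1.79801521e+02 -5.68605563e-02  1.02304943e+02] 23.37516271746725 [ 2.59543196e-03 -1.31146268e-01 -2.60516921e+00] [ 0.02308132 -0.09386408 -0.06021482]
bush ((561.72119140625, 80.20167541503906), (69.27734375, 31.869667053222656), 12.233966827392578) 70.19539124220353
edges lo [ 3.30000e-03 -3.38342e+01] hi [4.10000e-03 3.54752e+01] 11.072719353868962
13882 [574.71121554   4.87798693 141.05380651] ((578.0219116210938, -10.403717041015625), (44.81871795654297, 138.64981079101562), 3.473789691925049)
```

View pics/wrist2.png

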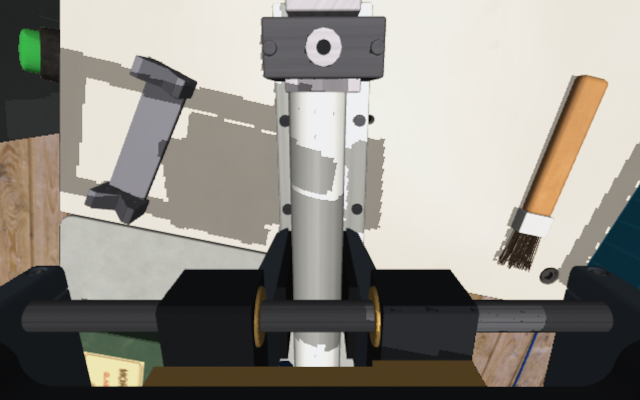

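The bar is in the grip and in line with the bush: its front end is at (319,95) and the bush at (322,47). I'll measure its axis, tilt and end.

```bash
cat >> h.py <<'E'
def rodaxis(w,p,zc,o=(575.2,17.7),yaw=102.35,xmin=-15):
    a=np.radians(yaw);ux=np.array([np.cos(a),np.sin(a)]);uy=np.array([-ux[1],ux[0]])
    q=w[...,:2]-np.array(o);x=q@ux;y=q@uy;z=w[...,2]
    m=(x>xmin)&(x<70)&(abs(y)<16)&(abs(z-zc)<16)
    X=x[m];Y=y[m];Z=z[m]
    xe=np.percentile(X,99.7);r=[]
    for k in np.arange(xmin+2,xe-3,4):
        b=abs(X-k)<2
        if b.sum()>20:
            A=np.c_[2*Y[b],2*Z[b],np.ones(b.sum())];s=np.linalg.lstsq(A,Y[b]**2+Z[b]**2,rcond=None)[0]
            r.append((k,s[0],s[1],Z[b].max(),np.sqrt(s[2]+s[0]**2+s[1]**2)))
    r=np.array(r);pl=[np.polyfit(r[:,0],r[:,j],1).round(4) for j in (1,2,3)]
    print("end x",xe.round(1),"y(x)",pl[0],"z(x)",pl[1],"ztop",pl[2],"rad",np.median(r[:,4]).round(2))
    t=np.array(p[:2])-np.array(o);print("TCP jig",(t@ux).round(1),(t@uy).round(1))
E
python3 - <<'E'
from h import *
s=manip.read_state();rodaxis(np.load("pics/wrist2.npy"),s["position"],131)
E
```

```text
end x 40.3 y(x) [-2.6000e-03  3.2185e+00] z(x) [2.500000e-03 1.325705e+02] ztop [1.400000e-03 1.454513e+02] rad 11.39
TCP jig -45.0 2.5
```

Emit:
{"op": "drive_tool", "data": {"motion": [[0,0.14,0.5,0,0,0,0],[0,0,1,0,0,0,0],[0,0,1,0,0,0,0],[0,0,0.5,0,0,0,0],[0,0,0.3,0,0,0,0],[0,0,0.1,0,0,0,0],[0,0,0,0,0,0,0],[0,0,0,0,0,0,0],[0,0,0,0,0,0,0]]}}

```text
t: 8.85
position: [588.1, -26.3, 29.0]
orientation: [179.9, 0.0, 102.4]
wrist_force: [0.1, -0.5, -2.6]
gripper_width: 23.6
gripper_force: 35.0
```

```bash
python3 - <<'E'
from h import *
s=manip.read_state();print(s["t"],s["position"],s["orientation"],s["gripper_width"],s["wrist_force"],s["torque"])
im,d,w=cloud("wrist");cv2.imwrite("pics/w3.png",im);np.save("pics/w3.npy",w)
rodaxis(w,s["position"],44)
try: jigfit(w)
except Exception as e: print(e)
E
```

```text
8.85 [588.08772732 -26.31441459  29.04698697] [1.79867076e+02 4.24431457e-02 1.02367319e+02] 23.618240677176054 [ 0.13565883 -0.50256318 -2.59965638] [ 0.0046647  -0.11959083  0.0735407 ]
end x 49.8 y(x) [ 0.0215 -2.6827] z(x) [-0.0558 48.8282] ztop [-0.1249 60.5318] rad 11.77
TCP jig -45.8 -3.2
bush ((562.9609375, 74.7563247680664), (69.32083892822266, 20.900426864624023), 12.39491081237793) 70.01176394160936
vtop ((610.2452392578125, -65.57601165771484), (2.093163251876831, 6.523741722106934), 14.282122611999512) [610.02933668 -65.4709471   38.37836461]
edges lo [ 1.10000e-03 -3.40199e+01] hi [6.10000e-03 3.57027e+01] 10.758229561156213
```

Emit:
{"op": "drive_tool", "data": {"motion": [[0,-0.1,0,0,0,0,0],[0,0,0,0,0,0,0],[0,0,0,0,0,0,0],[0,0,0,0,0,0,0]]}}

```text
t: 9.23
position: [584.8, -26.8, 28.2]
orientation: [180.0, 0.0, 102.4]
wrist_force: [-0.5, 0.7, -1.1]
gripper_width: 23.5
gripper_force: 35.0
```

```bash
sed -i 's/(x<70)/(x<xmax)/; s/xmin=-15)/xmin=-15,xmax=70)/' h.py; python3 - <<'E'
from h import *
s=manip.read_state();print(s["t"],s["position"],s["orientation"],s["gripper_width"],s["wrist_force"],s["torque"])
im,d,w=cloud("wrist");cv2.imwrite("pics/w4.png",im)
rodaxis(w,s["position"],52,xmax=36)
E
```

```text
9.2333 [584.78633194 -26.84192879  28.19473932] [1.79974485e+02 1.24286353e-02 1.02370813e+02] 23.4656958834788 [-0.48953631  0.67827684 -1.09647717] [-0.0174677  -0.09204284 -0.02721604]
end x 35.9 y(x) [-0.0039  0.6029] z(x) [1.00000e-03 4.83404e+01] ztop [2.90000e-03 6.11508e+01] rad 11.38
TCP jig -45.6 0.2
```

View pics/w4.png

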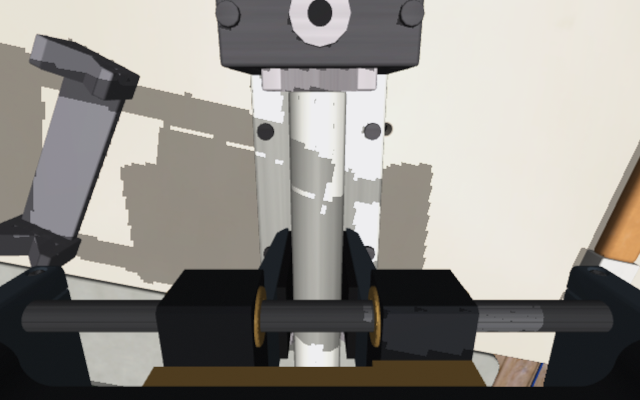

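The bar is centred at column 318, the bush at 320, and the bar end at row 92 is just clear of the bush plate. Now I'll lower it gently.

Emit:
{"op": "drive_tool", "data": {"motion": [[0,0,0.2,0,0,0,0],[0,0,0.05,0,0,0,0],[0,0,0.04,0,0,0,0],[0,0,0,0,0,0,0],[0,0,0,0,0,0,0]]}}

```text
t: 9.7
position: [585.2, -26.8, 20.7]
orientation: [180.0, 0.0, 102.4]
wrist_force: [1.1, -0.3, -1.9]
gripper_width: 23.3
gripper_force: 35.0
```

Emit:
{"op": "drive_tool", "data": {"motion": [[0,0,0.03,0,0,0,0],[0,0,0,0,0,0,0],[0,0,0,0,0,0,0]]}}

```text
t: 9.95
position: [585.4, -26.8, 20.3]
orientation: [179.9, 0.0, 102.4]
wrist_force: [1.1, 1.4, 0.4]
gripper_width: 23.2
gripper_force: 35.0
```

Emit:
{"op": "drive_tool", "data": {"motion": [[0.2,0,0,0,0,0,0],[0.2,0,0,0,0,0,0],[0.2,0,0,0,0,0,0],[0.2,0,0,0,0,0,0],[0.2,0,0,0,0,0,0],[0,0,0,0,0,0,0],[0,0,0,0,0,0,0]]}}

```text
t: 10.53
position: [579.8, -1.1, 20.3]
orientation: [179.9, -0.1, 102.4]
wrist_force: [4.0, 3.1, 2.0]
gripper_width: 23.2
gripper_force: 35.0
```

Emit:
{"op": "drive_tool", "data": {"motion": [[0.2,0,0,0,0,0,0],[0.2,0,0,0,0,0,0],[0.15,0,0,0,0,0,0],[0,0,0,0,0,0,0],[0,0,0,0,0,0,0]]}}

```text
t: 10.95
position: [577.0, 11.5, 20.2]
orientation: [179.9, -0.0, 102.4]
wrist_force: [4.6, 1.4, 2.7]
gripper_width: 23.5
gripper_force: 35.0
```

Emit:
{"op": "drive_tool", "data": {"motion": [[0.1,0.02,0,0,0,0,0],[0.06,0,0,0,0,0,0],[0.04,0,0,0,0,0,0],[0,0,0,0,0,0,0],[0,0,0,0,0,0,0]]}}

```text
t: 11.37
position: [576.2, 15.7, 20.1]
orientation: [180.0, 0.0, 102.4]
wrist_force: [4.8, -1.8, 2.1]
gripper_width: 23.1
gripper_force: 35.0
```

Emit:
{"op": "drive_tool", "data": {"motion": [[0.04,0,0,0,0,0,0],[0,0,0,0,0,0,0],[0,0,0,0,0,0,0]]}}

```text
t: 11.62
position: [576.1, 16.6, 20.1]
orientation: [180.0, 0.1, 102.4]
wrist_force: [5.1, -2.3, 2.1]
gripper_width: 23.4
gripper_force: 35.0
```

Emit:
{"op": "drive_tool", "data": {"motion": [[0.04,0.02,0,0,0,0,0],[0,0,0,0,0,0,0],[0,0,0,0,0,0,0]]}}

```text
t: 11.87
position: [575.9, 17.4, 20.0]
orientation: [-180.0, 0.1, 102.4]
wrist_force: [4.2, -2.6, 2.6]
gripper_width: 23.3
gripper_force: 35.0
```

Emit:
{"op": "drive_tool", "data": {"motion": [[0.04,0,0,0,0,0,0],[0,0,0,0,0,0,0],[0,0,0,0,0,0,0]]}}

```text
t: 12.12
position: [576.0, 17.4, 20.0]
orientation: [-180.0, 0.2, 102.4]
wrist_force: [4.7, -6.2, 1.5]
gripper_width: 23.4
gripper_force: 35.0
```

Emit:
{"op": "drive_tool", "data": {"motion": [[0,0.03,0,0,0,0,0],[0,0,0,0,0,0,0],[0,0,0,0,0,0,0],[0,0,0,0,0,0,0],[0,0,0,0,0,0,0],[0,0,0,0,0,0,0]], "squeeze": 3}}

```text
t: 12.62
position: [575.6, 19.1, 19.6]
orientation: [-179.9, 0.0, 102.4]
wrist_force: [2.3, -3.7, -0.2]
gripper_width: 23.9
gripper_force: 3.0
```

```bash
python3 - <<'E'
from h import *
s=manip.read_state();print(s["t"],s["position"],s["orientation"],s["gripper_width"],s["wrist_force"],s["torque"])
im,d,w=cloud("wrist");cv2.imwrite("pics/w5.png",im);rodaxis(w,s["position"],39+5,xmax=36)
im,d,w=cloud("scene");cv2.imwrite("pics/s5.png",im)
E
```

```text
12.6167 [575.61152088  19.07363458  19.58610734] [-1.79896046e+02  1.03468574e-04  1.02378720e+02] 23.923250149653512 [ 2.29532216 -3.72327303 -0.2393556 ] [-0.65951405 -0.44217677 -0.03456652]
end x 35.9 y(x) [ 0.0011 -0.2161] z(x) [3.90000e-03 4.21982e+01] ztop [ 0.0755 54.5923] rad 11.34
TCP jig 1.3 -0.7
```

View pics/w5.png

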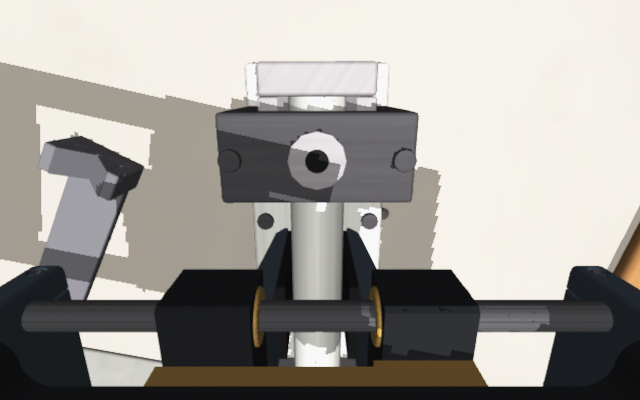

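The bar now lies in both Vs and its end meets the stop, at about (317,97). Its lateral offset matches the jig axis. Next I'll re-grip and press down.

Emit:
{"op": "drive_tool", "data": {"motion": [[0,0,0,0,0,0,0],[0,0,0,0,0,0,0],[0,0,0,0,0,0,0],[0,0,0,0,0,0,0]], "squeeze": 28}}

```text
t: 13.05
position: [575.7, 19.1, 19.6]
orientation: [-179.9, 0.0, 102.4]
wrist_force: [0.7, -5.3, -0.3]
gripper_width: 23.3
gripper_force: 28.0
```

Emit:
{"op": "drive_tool", "data": {"motion": [[0,0,0.05,0,0,0,0],[0,0,0,0,0,0,0],[0,0,0,0,0,0,0],[0,0,0,0,0,0,0]]}}

```text
t: 13.38
position: [575.8, 19.1, 19.4]
orientation: [-179.9, 0.0, 102.4]
wrist_force: [-1.8, -5.0, 6.1]
gripper_width: 23.1
gripper_force: 28.0
```

Emit:
{"op": "drive_tool", "data": {"motion": [[0,0,0.04,0,0,0,0],[0,0,0,0,0,0,0],[0,0,0,0,0,0,0],[0,0,0,0,0,0,0],[0,0,0,0,0,0,0],[0,0,0,0,0,0,0]]}}

```text
t: 13.88
position: [575.8, 19.1, 19.4]
orientation: [-180.0, 0.0, 102.4]
wrist_force: [-3.3, -4.7, 12.5]
gripper_width: 23.5
gripper_force: 28.0
```

```bash
python3 - <<'E'
from h import *
for i in range(4):
    s=manip.read_state();print(s["t"],s["position"].round(2),s["orientation"].round(2),s["gripper_width"].round(2),s["wrist_force"].round(2),s["torque"].round(2))
    im,d,w=cloud("wrist")
rodaxis(w,s["position"],44,xmax=36)
E
```

```text
Traceback (most recent call last):
AttributeError: 'float' object has no attribute 'round'
```

Emit:
{"op": "drive_tool", "data": {"motion": [[0,-0.04,0,0,0,0,0],[0,0,0,0,0,0,0],[0,0,0,0,0,0,0],[0,0,0,0,0,0,0],[0,0,0,0,0,0,0],[0,0,0,0,0,0,0]]}}

```text
t: 14.38
position: [575.8, 19.1, 19.4]
orientation: [179.9, 0.0, 102.4]
wrist_force: [-1.8, -4.3, 10.3]
gripper_width: 23.3
gripper_force: 28.0
```

```bash
python3 - <<'E'
from h import *
for i in range(3):
    s=manip.read_state();print(s["t"],*[np.round(s[k],2) for k in ("position","orientation","gripper_width","gripper_force","wrist_force","torque")])
    im,d,w=cloud("wrist")
rodaxis(w,s["position"],44,xmax=36)
im,d,w=cloud("scene");cv2.imwrite("pics/s6.png",cv2.resize(im[60:340,160:560],None,fx=2,fy=2))
E
```

```text
14.3833 [575.77  19.07  19.37] [1.7993e+02 2.0000e-02 1.0238e+02] 23.26 28.0 [-1.84 -4.26 10.3 ] [-0.78  0.06  0.04]
14.4333 [575.77  19.09  19.39] [1.7993e+02 2.0000e-02 1.0238e+02] 23.31 28.0 [-1.36 -4.01 10.52] [-0.75  0.11  0.06]
14.4833 [575.78  19.09  19.38] [1.7993e+02 2.0000e-02 1.0238e+02] 23.56 28.0 [-1.05 -4.02 10.57] [-0.68  0.11  0.06]
end x 35.8 y(x) [ 0.0043 -0.3063] z(x) [-0.0741 43.5559] ztop [-4.78000e-02  5.67196e+01] rad 11.07
TCP jig 1.2 -0.9
```

View pics/s6.png

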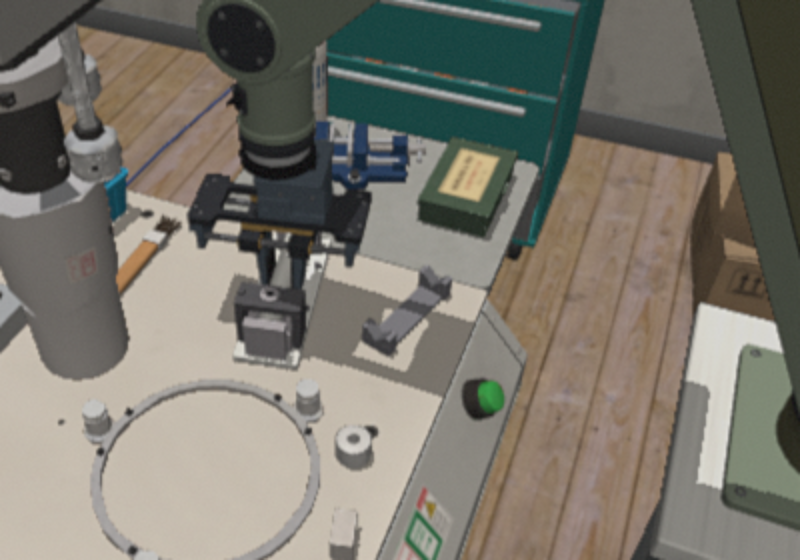

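The scene view shows the bar in the jig under the gripper, with the nut, block and rest undisturbed. The fitted slope looks noisy, so I'll check the bar's tilt directly.

```bash
python3 - <<'E'
from h import *
im,d,w=cloud("wrist");s=manip.read_state();print(s["wrist_force"].round(1))
a=np.radians(102.38);ux=np.array([np.cos(a),np.sin(a)]);uy=np.array([-ux[1],ux[0]])
q=w[...,:2]-np.array([575.2,17.7]);x=q@ux;y=q@uy;z=w[...,2]
for k in range(-95,90,4):
    m=(abs(x-k)<2)&(abs(y+.3)<3)&(z<62)&(z>30)
    if m.sum()>5: print(k,m.sum(),np.percentile(z[m],[10,50,90]).round(1))
E
```

```text
[-1.6 -3.8 11.1]
-39 63 [50.4 51.2 51.9]
-35 90 [50.5 51.2 52. ]
-31 79 [50.5 51.3 51.9]
-27 85 [50.7 51.2 52. ]
-23 85 [50.5 51.3 52.1]
-3 68 [50.2 51.  51.8]
1 104 [50.3 51.2 52. ]
5 117 [50.3 51.2 52. ]
9 108 [50.6 51.2 51.9]
13 111 [50.5 51.2 51.9]
17 117 [50.5 51.3 52.2]
21 118 [50.6 51.2 52.1]
25 123 [50.5 51.2 52. ]
29 119 [50.4 51.2 52. ]
33 123 [50.5 51.2 52. ]
37 125 [50.4 51.3 51.9]
41 119 [50.5 51.4 52.2]
81 156 [50.4 51.4 52.6]
85 180 [50.6 55.5 57.1]
89 203 [55.9 56.8 57.7]
```

```bash
python3 -c "
from bench import manip
print(manip.job_done())"
```

```text
the job is handed in; nothing more can be done
None
```

I loaded the bar into the jig and handed the job in, but the hand-in returned no verdict: the bar is level in both Vs with its end against the stop, still gripped at 28 N, pressed down with about 11 N at the wrist, and nothing else was disturbed.

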